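Run an instrument hanger into the bench rail

TASK

Lift the steel hanger out of its parking stand, bring its foot to the flared open end of the slotted rail and slide it along inside until it has pushed past the spring catch and the catch has sprung back behind it, then stop at once and let go, so that the soft buffer beyond is not squashed (no more than about 5 N on it). Let the rail guide it and be gentle: never push or strain it in the rail with more than about 12 N in any direction, do not drop it, and leave the crucible, the plaster cast and the dropper bottle where they are.

Things in the scene. Friction and masses are not known exactly. Their poses are not given: they have to be found in the camera images.
- hanger: Steel hanger, about 0.12 kg, upright in its stand. Origin: centre of the foot's underside; x along the foot, z up. Foot 30 long (last 3 mm each end narrower: 15 wide, 7 high), 19.6 wide (y), 9.6 high, same fore and aft. Above it a round neck, 8 across. At z = 34 a 5 mm wire leaves towards +y to y = 36, then runs down to a hook (lowest z = -43, outermost y = 59).
- hanger_grip (a point): Middle of the hanger's grip block, on its axis 60 mm above the origin (foot's underside). The block is 22 (hanger x) by 14 (hanger y) and reaches from z = 32 to z = 74 over the origin. Grasp it from above, fingertips not lower than z = 40 (the wire is below). Axes as the hanger's.
- stand: Fixed parking stand: foot plate 80 x 70, a column and on top a shallow tray, 46 x 36, floor at z = 78, rim 7 high, 36 x 24 inside; the hanger's foot lies loose in it. Origin: centre of the foot plate's underside; x along the tray, z up.
- rail: Fixed aluminium rail on two posts, foot plate 210 x 90. Origin: centre of the plate's underside; x is the sliding direction from open to closed end, z up. Channel from x = -100 to 100, floor at z = 110, inside 22 wide, 12 high; two 4 mm lips on top leave a 12 wide slot for the neck, so the foot enters only at the open end. Outside 30 wide. The hook is best kept on the +y (clear) side.
- rail_mouth (a point): Nominal middle of the channel floor where its straight part begins (rail x = -100, y = 0, z = 110), axes as the rail's. A flare 16 long before it widens 4 to each side, 3 up and down. The channel is askew: turned up to 2 degrees either way about the vertical through rail x = -60, y = 0. No pose shows this (also not this point's), so follow the side forces.
- stop_nominal (a point): Rail x = 45, y = 0, z = 110. Near it a stop unit is clamped on the channel's -y side (top 31 above the floor): a sprung catch across the slot above the lips, ramp 13 long towards the open end, square back. The true unit is not measured: the square back is up to 12 mm before or after this point along x. The neck's centre is some 26 to 31 mm before the square back when it meets the ramp.
- catch (a joint): How far the catch is pushed out of the slot, m: 0 = across the slot, 0.004 to 0.007 = pushed aside by the neck. Passing it takes some 4 to 8 N. It springs back to 0 when the neck's centre is 4 mm past its square back; the buffer is then pressed in 2.5 mm. When let go, the hanger stays held between buffer and catch.
- buffer (a joint): How far the soft sprung buffer inside the channel is pressed in, m: 0 = free, 0.014 = limit; 1 N per mm. The foot meets it 1.5 mm after the neck's centre passes the catch's square back; 0.0025 is needed for the catch to spring back, more than 0.007 squashes it.
- crucible: Pale ceramic crucible, 51 across, 40 high, bystander. Origin: centre of its underside.
- cast: White plaster jaw cast, 53 x 71 x 27, bystander. Origin: centre of its underside.
- bottle: Brown dropper bottle, 33 across, 102 high, bystander. Origin: centre of its underside.
There are look-alikes about, which are no part of the job. Leave any blue or purple look-alike of the hanger alone.

How it is judged:
By the outcome, as a careful person would: the job done as asked, in the order asked, and still so for the second after the job is handed in, with the robot touching nothing.
It also fails if it takes over 72 s, if anything falls off the work surface, if the arm or the gripper's body presses on something with over 40 N, if the wrist force passes 120 N, or if a joint passes its speed limit or range.

ROBOT

A 6-joint arm with a two-finger parallel gripper is mounted at the origin on a cart in front of the work surface, level with it; the furniture and walls round the work are solid. World frame = base frame: x ahead of the robot, y to its left, z up, the work surface at z = 0. Lengths are in m, angles in rad, forces in N, time in s.
With the tool pointing down it reaches from about 0.425 to 1.125 m from the base axis. Payload 14.9 kg.
Tool frame: the origin (TCP) lies midway between the tips of the shut fingers; the grasp point (between the pads) lies 19 mm behind it; z points along the fingers, y is the line along which they close (so a half turn about z gives the same grasp; the last joint's range is limited). The gripper opens to 91 mm and grips with 3 to 60 N. Pads are 32 mm wide; open, the fingers measure 118 mm over their backs; the gripper's body (76 mm by 178 mm) begins 60 mm behind the grasp point.
Start: joints at [1.213, 0.379, 1.734, -0, 1.028, -0.033], TCP at [0.223, 0.663, 0.214] pointing down, gripper open.
Joint ranges: [-2.77, 2.77], [-0.74, 2.19], [0, 2.66], [-1.06, 4.2], [0.31, 2.87], [-3.08, 3.08]. Speed limits (rad/s): [1.89, 1.89, 2.39, 3.14, 3.14, 3.14].

INTERFACE

Orientations are given as a rotation vector (axis times angle).
In Python, from bench import * gives the robot as it stands. The module is installed in compiled form; this text tells all that it offers.
- The arm moves only by the tool send_rows, never from a script. Its argument "motion" is text: rows parted by semicolons, each of 7 numbers parted by spaces: the shift along the tool's x, y, z in m, then the turn, a rotation vector about the tool's x, y, z in degrees, then the opening, from 0 (shut) to 1 (fully open). A call has 1 to 12 rows; each row is the pose to reach, as a shift and turn from the pose commanded when the call began, along the tool's axes at that moment; what a row does not reach only later rows make up. A row lasts 1/10 s, in which the tool goes at most 50 mm and 8.59 degrees, less where a joint would pass 70% of its speed; a pose out of reach is approached as far as the arm can. A call with a gripper value outside its range is refused whole. The fingers move at their own pace and stop on an object; "squeeze" is the grip in N (left out, the last holds). Time passes only in rows, so rows that repeat a pose let the fingers close. It gives the time, the measured TCP pose, the force, the opening and the grip force at its end, in the units of the state.
- read_state(): the state, without advancing time (a new reading comes with each control period).
- get_image(name): name is "scene" or "top" or "wrist"; returns the picture (420x560x3 uint8, blue, green, red); there is no depth.
- camera_model(name): a dict with "intrinsics" (3x3 intrinsics, pixels), "R" (3x3) and "t" (3): a world point X has camera coordinates R X + t. Camera axes: x right, y down, z forward; pixel columns grow to the right and rows downward; lengths in m; the calibration is good to about 2 mm. A picture is of the moment at which its call begins: read the wrist's pose just before it. camera_model takes no time and is no camera call; for the wrist camera it gives the pose at the moment of the call.
- close_job(): hands the job in; it is judged then, once.
The state is a dict: "time": time; "qpos": joint angles; "joint_vel": joint speeds; "joint_torque": joint torques, N m; "ee_pos": TCP position; "ee_rot": TCP orientation; "wrist_force": force on the tool from outside, world axes, zero at the start; "ft_torque": the same for the moment, N m; "finger_gap": finger opening in m; "gripper_force": force on a finger pad.
Only numpy, scipy, OpenCV 4.12 (cv2) and the standard library are available. Lean on these libraries where they do the work, as an engineer would, in place of code of your own. Each camera call takes 0.05 s, during which the arm holds its last target. There are 200 camera calls.

## Working session

There is one attempt and no reset: what is moved stays moved. The work goes in short steps, Python scripts to look and compute and a tool call to move; the robot and the scene stay as the last step left them, time stands still between calls to the robot, and variables do not carry over. Pictures are saved under pics/ and viewed, at most 13 in all, crops included, and the job is handed in when it is done.

Besides the shell and the picture viewer there is one more tool, called after "Call:" as name(argument=value, ...) on one line, values as JSON. send_rows: Moves the arm, as the interface text tells. Its arguments: {"type":"object","properties":{"motion":{"type":"string"},"squeeze":{"type":"number"}},"required":["motion"]}

```bash
mkdir -p pics; python3 - <<'E'
from bench import *
import cv2,numpy as np
s=read_state();print(s['time'],s['ee_pos'],s['ee_rot'],s['wrist_force'],s['finger_gap'])
for n in ("scene","top"):
    m=camera_model(n);print(n,m['intrinsics'].round(1).tolist(),m['R'].round(4).tolist(),m['t'].round(4).tolist())
    im=get_image(n);cv2.imwrite(f'pics/{n}0.png',im)
E
```

```text
0.0 [0.22324774 0.66304537 0.21327792] [-5.07919548e-01 -3.10006153e+00  1.65421834e-03] [-0.31373594 -0.06506881 -0.39758771] 0.09102441760574728
scene [[473.5, 0.0, 283.4], [0.0, 473.5, 205.2], [0.0, 0.0, 1.0]] [[0.7652, -0.6437, -0.0132], [-0.5011, -0.5825, -0.64], [0.4043, 0.4963, -0.7683]] [-0.4729, 0.3119, 1.0122]
top [[413.2, 0.0, 281.9], [0.0, 413.2, 207.9], [0.0, 0.0, 1.0]] [[-0.0017, -0.9998, 0.0216], [-0.9971, 0.0001, -0.0762], [0.0762, -0.0216, -0.9969]] [-0.0927, 0.5367, 0.9564]
```

View pics/scene0.png

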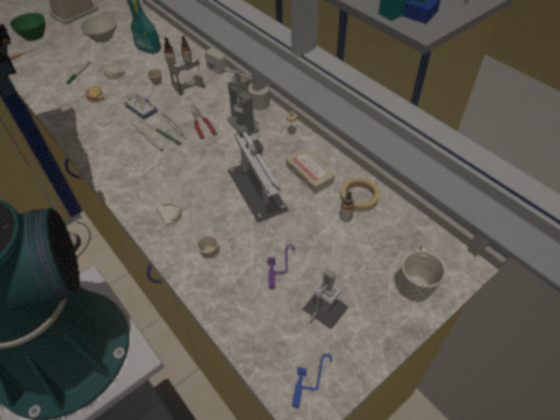

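View pics/top0.png

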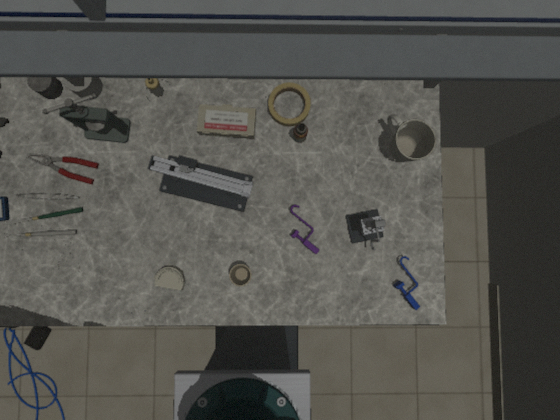

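The scene shows the grey hanger in its stand at scene (328,290) / top (370,227). Look-alikes are purple at top (305,240) and blue at top (408,285), both lying flat. I choose the grey one. The rail is at top (200,180), with the stop unit near its left end (180,163), so the open end is the right one, around (252,188). Next is a close crop of both.

```bash
python3 - <<'E'
import cv2,numpy as np
t=cv2.imread('pics/top0.png');s=cv2.imread('pics/scene0.png')
a=cv2.resize(t[145:217,142:262],None,fx=4,fy=4,interpolation=cv2.INTER_CUBIC)   # 480x288
b=cv2.resize(t[200:258,340:393],(265,290),interpolation=cv2.INTER_CUBIC) #5x
c=cv2.resize(s[260:332,295:355],(240,288),interpolation=cv2.INTER_CUBIC) #4x
d=cv2.resize(s[125:225,220:295],(225,300),interpolation=cv2.INTER_CUBIC) #3x
o=np.zeros((600,800,3),np.uint8)
o[:288,:480]=a;o[:290,500:765]=b;o[300:588,:240]=c;o[300:600,300:525]=d
o=cv2.convertScaleAbs(o,alpha=1.5)
cv2.imwrite('pics/crop1.png',o)
E
```

```text
(no output)
```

View pics/crop1.png

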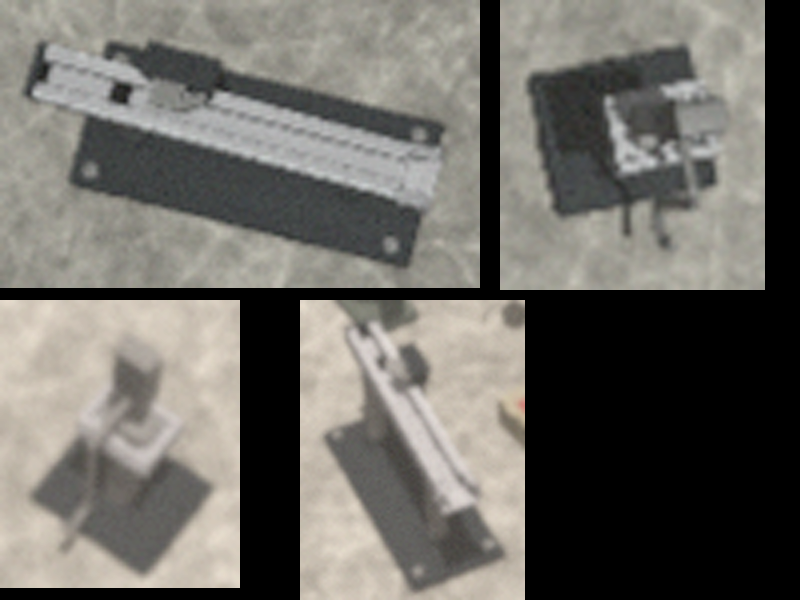

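The crop confirms the grey hanger in the tray, with its hook towards the robot (image down). The mouth flare is at the rail's right end (crop 435,175), and the catch and stop unit are on the left, on the far (-y) side. Next I compute poses.

```bash
cat > h.py <<'E'
from bench import *
import cv2,numpy as np
def ray(n,u,v,z,m=None):
    m=m or camera_model(n);C=-m['R'].T@m['t'];d=m['R'].T@np.linalg.inv(m['intrinsics'])@[u,v,1]
    return C+d*(z-C[2])/d[2]
def proj(n,X,m=None):
    m=m or camera_model(n);p=m['intrinsics']@(m['R']@np.asarray(X,float)+m['t']);return p[:2]/p[2]
E
python3 - <<'E'
from h import *
T=lambda x,y,z:ray('top',142+x/4-.4,145+y/4-.4,z)
S=lambda x,y,z:ray('top',340+(x-500)/5-.4,200+y/5-.4,z)
def rect(P,nm):
    P=np.array(P)[:,:2];c=P.mean(0);print(nm,'c',c.round(4),'sides',[np.linalg.norm(P[i]-P[i-1]).round(4) for i in range(4)],
      'dirs',[np.degrees(np.arctan2(*(P[i-1]-P[i])[::-1])).round(2) for i in range(4)])
rect([T(108,44,.006),T(443,125,.006),T(408,266,.006),T(72,184,.006)],'rail')
rect([S(530,75,.006),S(688,45,.006),S(717,185,.006),S(562,215,.006)],'stand')
rect([S(606,96,.085),S(716,82,.085),S(722,156,.085),S(616,172,.085)],'tray')
print('block',[S(x,y,.152)[:2].round(4) for x,y in((680,98),(727,98),(727,135),(680,135))])
print('chan',[T(x,y,.124)[:2].round(4) for x,y in((50,45),(36,96),(440,145),(428,208))])
print('sceneblock top', ray('scene',295+135/4,260+350/4-75,.152))
E
```

```text
rail c [0.5973 0.0888] sides [np.float64(0.0873), np.float64(0.2079), np.float64(0.0878), np.float64(0.2072)] dirs [np.float64(166.87), np.float64(76.37), np.float64(-13.6), np.float64(-103.77)]
stand c [ 0.4951 -0.2923] sides [np.float64(0.0688), np.float64(0.0782), np.float64(0.0687), np.float64(0.0764)] dirs [np.float64(-167.84), np.float64(100.68), np.float64(10.66), np.float64(-79.26)]
tray c [ 0.494  -0.2929] sides [np.float64(0.0339), np.float64(0.0496), np.float64(0.0329), np.float64(0.0478)] dirs [np.float64(-173.4), np.float64(97.18), np.float64(3.49), np.float64(-81.57)]
block [array([ 0.5033, -0.283 ]), array([ 0.5033, -0.3025]), array([ 0.4881, -0.3021]), array([ 0.4881, -0.2827])]
chan [array([0.6397, 0.1803]), array([0.6123, 0.1871]), array([ 0.5864, -0.0267]), array([ 0.5528, -0.0205])]
sceneblock top [ 0.49563331 -0.29034387  0.152     ]
```

```bash
cat >> h.py <<'E'
from scipy.spatial.transform import Rotation as Ro
def Rdown(a): # tool z down, tool y at yaw a (deg)
    a=np.radians(a);y=np.array([np.cos(a),np.sin(a),0]);z=np.array([0,0,-1.]);return np.c_[np.cross(y,z),y,z]
def step(p,a,p0=None,R0=None):
    s=read_state()
    p0=s['ee_pos'] if p0 is None else np.array(p0);R0=Ro.from_rotvec(s['ee_rot']).as_matrix() if R0 is None else R0
    print('row',(R0.T@(np.array(p)-p0)).round(4),Ro.from_matrix(R0.T@Rdown(a)).as_rotvec(degrees=True).round(2))
def st():
    s=read_state();R=Ro.from_rotvec(s['ee_rot']).as_matrix()
    print('t',round(s['time'],2),'p',s['ee_pos'].round(4),'yaw',np.degrees(np.arctan2(R[1,1],R[0,1])).round(2),'tilt',R[:2,2].round(4),'F',s['wrist_force'].round(2),'M',s['ft_torque'].round(2),'gap',s['finger_gap'].round(4),'gf',s['gripper_force'].round(1),'q',s['qpos'].round(2))
E
python3 -c "
from h import *
st();step([.55,.15,.3],30);step([.495,-.292,.26],7)
a=Rdown(30);step([.495,-.292,.26],7,[.55,.15,.3],a)"
```

```text
Traceback (most recent call last):
  File "h.py", line 17, in st
    print('t',round(s['time'],2),'p',s['ee_pos'].round(4),'yaw',np.degrees(np.arctan2(R[1,1],R[0,1])).round(2),'tilt',R[:2,2].round(4),'F',s['wrist_force'].round(2),'M',s['ft_torque'].round(2),'gap',s['finger_gap'].round(4),'gf',s['gripper_force'].round(1),'q',s['qpos'].round(2))
                                                                                                                                                                                                       ^^^^^^^^^^^^^^^^^^^^^
AttributeError: 'float' object has no attribute 'round'
```

```bash
sed -i "s/s\['finger_gap'\].round(4)/round(s['finger_gap'],4)/; s/s\['gripper_force'\].round(1)/np.round(s['gripper_force'],1)/" h.py
python3 -c "
from h import *
st();step([.55,.15,.3],30);step([.495,-.292,.26],7)
a=Rdown(30);step([.495,-.292,.26],7,[.55,.15,.3],a)"
```

```text
t 0.1 p [0.2233 0.6631 0.2134] yaw 71.39 tilt [-0.0003 -0.0009] F [-0.14 -0.24 -0.14] M [-0.01 -0.01 -0.02] gap 0.0915 gf 0.0 q [ 1.21  0.38  1.73 -0.    1.03 -0.03]
row [-0.4734 -0.382  -0.0863] [-6.000e-02  2.000e-02  4.139e+01]
row [-0.5623 -0.8184 -0.0458] [-5.000e-02  3.000e-02  6.439e+01]
row [-0.3553 -0.2686  0.04  ] [ 0.  0. 23.]
```

Call:
send_rows(motion="-0.473 -0.382 -0.086 0 0 41.4 1;-0.473 -0.382 -0.086 0 0 41.4 1;-0.473 -0.382 -0.086 0 0 41.4 1;-0.473 -0.382 -0.086 0 0 41.4 1;-0.473 -0.382 -0.086 0 0 41.4 1;-0.473 -0.382 -0.086 0 0 41.4 1;-0.473 -0.382 -0.086 0 0 41.4 1;-0.473 -0.382 -0.086 0 0 41.4 1;-0.473 -0.382 -0.086 0 0 41.4 1;-0.473 -0.382 -0.086 0 0 41.4 1;-0.562 -0.818 -0.046 0 0 64.4 1;-0.562 -0.818 -0.046 0 0 64.4 1")

```text
time: 1.3
ee_pos: [0.4904, 0.1439, 0.2794]
ee_rot: [1.967, 2.449, 0.0]
wrist_force: [0.1, -0.3, -0.5]
finger_gap: 0.0913
gripper_force: 0.0
```

```bash
python3 -c "
from h import *
st();step([.495,-.292,.26],7)"
```

```text
t 1.3 p [0.4904 0.1439 0.2794] yaw 12.46 tilt [ 0.0001 -0.    ] F [ 0.09 -0.33 -0.5 ] M [-0.08 -0.04  0.01] gap 0.0913 gf 0.0 q [ 0.24 -0.01  2.07 -0.    1.08  0.02]
row [-0.4266 -0.0896  0.0194] [0.   0.   5.46]
```

Call:
send_rows(motion="-0.427 -0.09 0.019 0 0 5.5 1;-0.427 -0.09 0.019 0 0 5.5 1;-0.427 -0.09 0.019 0 0 5.5 1;-0.427 -0.09 0.019 0 0 5.5 1;-0.427 -0.09 0.019 0 0 5.5 1;-0.427 -0.09 0.019 0 0 5.5 1;-0.427 -0.09 0.019 0 0 5.5 1;-0.427 -0.09 0.019 0 0 5.5 1;-0.427 -0.09 0.019 0 0 5.5 1;-0.427 -0.09 0.019 0 0 5.5 1;-0.427 -0.09 0.019 0 0 5.5 1;-0.427 -0.09 0.019 0 0 5.5 1")

```text
time: 2.5
ee_pos: [0.4969, -0.2896, 0.2603]
ee_rot: [-2.074, -2.358, 0.0]
wrist_force: [0.4, 0.1, -0.3]
finger_gap: 0.0913
gripper_force: 0.0
```

```bash
python3 -c "
from h import *
st();m=camera_model('wrist');print(m['intrinsics'].tolist(),(-m['R'].T@m['t']).round(4),m['R'].round(3).tolist())
cv2.imwrite('pics/w1.png',get_image('wrist'))
for X in([.495,-.292,.152],[.495,-.292,.085],[.495,-.292,.006]):print(proj('wrist',X,m))"
```

```text
t 2.5 p [ 0.4969 -0.2896  0.2603] yaw 7.33 tilt [-0.0005  0.0004] F [ 0.37  0.08 -0.34] M [-0.09  0.05  0.03] gap 0.0913 gf 0.0 q [-0.57  0.13  1.96  0.    1.05 -0.7 ]
[[306.2725316216103, 0.0, 279.50383480359574], [0.0, 306.2725316216103, 204.95942233689533], [0.0, 0.0, 1.0]] [ 0.4871 -0.2193  0.432 ] [[0.992, 0.127, -0.0], [0.123, -0.96, 0.253], [0.032, -0.251, -0.967]]
[278.10589991 204.89867159]
[278.38436933 190.26132004]
[278.60502601 178.6628136 ]
```

View pics/w1.png

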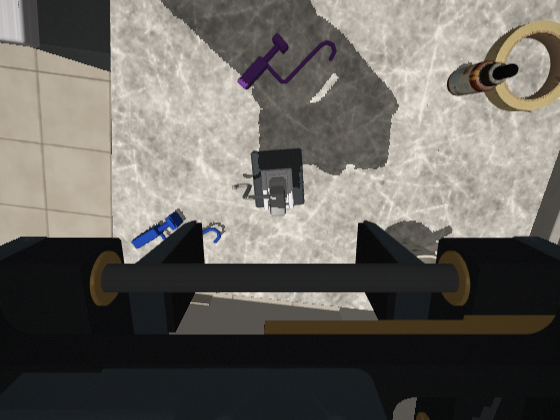

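The wrist view shows the stand at about (278,180), the block top near (277,200) between the fingers, and the hook to the left at (245,188). I'll zoom in for the block's yaw.

```bash
python3 -c "
import cv2
i=cv2.imread('pics/w1.png')[145:220,228:313]
cv2.imwrite('pics/w1c.png',cv2.convertScaleAbs(cv2.resize(i,None,fx=8,fy=8,interpolation=cv2.INTER_CUBIC),alpha=1.5))"
```

```text
(no output)
```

View pics/w1c.png

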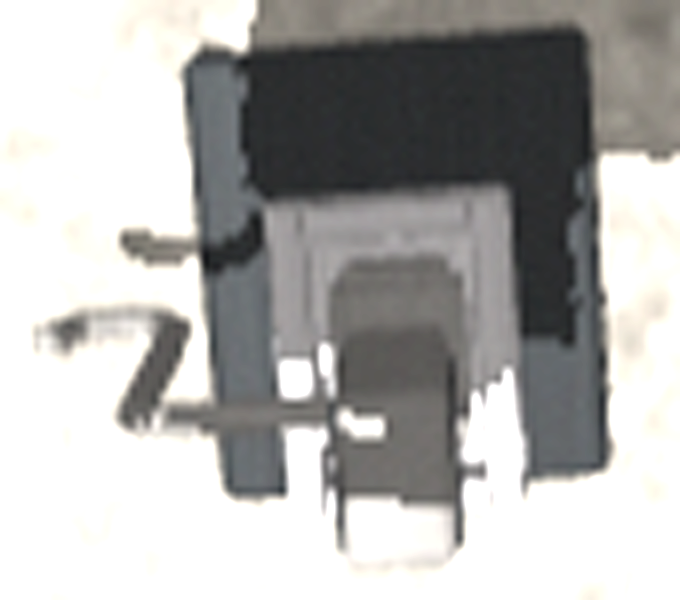

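```bash
python3 - <<'E'
from h import *
m=camera_model('wrist')
L=[[x,y,z] for z in(.074,.032) for x in(-.011,.011) for y in(-.007,.007)]+[[0,.007,.034],[0,.036,.034]]
for pos,yaw in(((.4955,-.2925),97),((.4955,-.2925),101),((.4955,-.2925),93)):
    R=Ro.from_euler('z',yaw,degrees=True).as_matrix()
    print(yaw,[((proj('wrist',R@l+[*pos,.078],m)-[228,145])*8).round(0).astype(int).tolist() for l in np.array(L)])
E
```

```text
97 [[461, 574], [344, 573], [463, 394], [344, 393], [455, 484], [352, 484], [457, 325], [352, 325], [352, 408], [136, 407]]
101 [[468, 570], [350, 577], [457, 390], [337, 398], [461, 481], [358, 487], [451, 322], [347, 328], [352, 412], [137, 425]]
93 [[455, 578], [338, 569], [470, 398], [350, 390], [449, 488], [347, 480], [463, 329], [358, 321], [352, 405], [136, 389]]
```

```bash
python3 -c "
from h import *
st();step([.4957,-.292,.16],9);step([.4957,-.292,.121],9)"
```

```text
t 2.55 p [ 0.497  -0.2894  0.2604] yaw 7.36 tilt [-0.0002  0.0002] F [-0.05 -0.19 -0.8 ] M [-0.11  0.01  0.03] gap 0.0908 gf 0.0 q [-0.57  0.13  1.96  0.    1.05 -0.7 ]
row [-0.0024 -0.0016  0.1004] [-0.01 -0.01 -1.64]
row [-0.0024 -0.0016  0.1394] [-0.01 -0.01 -1.64]
```

Call:
send_rows(motion="-0.0024 -0.0016 0.04 0 0 -1.6 1;-0.0024 -0.0016 0.08 0 0 -1.6 1;-0.0024 -0.0016 0.105 0 0 -1.6 1;-0.0024 -0.0016 0.125 0 0 -1.6 1;-0.0024 -0.0016 0.139 0 0 -1.6 1;-0.0024 -0.0016 0.139 0 0 -1.6 1;-0.0024 -0.0016 0.139 0 0 -1.6 1")

```text
time: 3.25
ee_pos: [0.4962, -0.2929, 0.1222]
ee_rot: [2.041, 2.387, 0.0]
wrist_force: [0.7, -0.3, -0.2]
finger_gap: 0.0915
gripper_force: 0.0
```

```bash
python3 -c "
from h import *
st()
a=cv2.resize(get_image('wrist')[100:310,140:420],None,fx=2,fy=2);b=cv2.resize(get_image('scene')[230:350,260:390],None,fx=2,fy=2)
import numpy as np
o=np.zeros((420,800,3),np.uint8);o[:,:560]=a;o[:240,560:800]=b[:,:240];cv2.imwrite('pics/w2.png',cv2.convertScaleAbs(o,alpha=1.3))"
```

```text
t 3.25 p [ 0.4962 -0.2929  0.1222] yaw 8.93 tilt [ 0.0004 -0.0003] F [ 0.73 -0.33 -0.21] M [-0.16  0.05 -0.02] gap 0.0915 gf 0.0 q [-0.57  0.32  2.03  0.    0.8  -0.73]
```

View pics/w2.png

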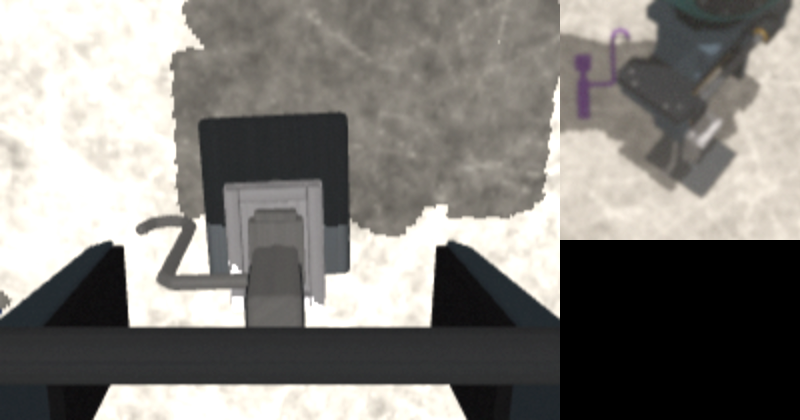

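The block is centred between the fingers (crop 275,290), so I close on it.

Call:
send_rows(motion="0 0 0 0 0 0 0.3;0 0 0 0 0 0 0.1;0 0 0 0 0 0 0;0 0 0 0 0 0 0;0 0 0 0 0 0 0;0 0 0 0 0 0 0;0 0 0 0 0 0 0;0 0 0 0 0 0 0;0 0 0 0 0 0 0;0 0 0 0 0 0 0", squeeze=35)

```text
time: 4.35
ee_pos: [0.4958, -0.2931, 0.1215]
ee_rot: [-2.042, -2.387, 0.0]
wrist_force: [-0.6, 0.4, -0.6]
finger_gap: 0.014
gripper_force: 2.0
```

```bash
python3 -c "
from h import *
st()"
```

```text
t 4.35 p [ 0.4958 -0.2931  0.1215] yaw 8.9 tilt [-0.0001 -0.    ] F [-0.6   0.38 -0.62] M [-0.06  0.25 -0.  ] gap 0.014 gf 2.0 q [-0.57  0.32  2.03 -0.    0.8  -0.73]
```

Call:
send_rows(motion="0 0 0 0 0 0 0;0 0 0 0 0 0 0;0 0 0 0 0 0 0;0 0 -0.01 0 0 0 0;0 0 -0.02 0 0 0 0;0 0 -0.035 0 0 0 0;0 0 -0.05 0 0 0 0;0 0 -0.062 0 0 0 0;0 0 -0.062 0 0 0 0;0 0 -0.062 0 0 0 0")

```text
time: 5.35
ee_pos: [0.4958, -0.2931, 0.1837]
ee_rot: [2.042, 2.387, 0.0]
wrist_force: [-0.4, -0.6, -1.2]
finger_gap: 0.014
gripper_force: 35.0
```

```bash
python3 -c "
from h import *
st();m=camera_model('wrist')
a=get_image('wrist')[60:410,:];cv2.imwrite('pics/w3.png',cv2.convertScaleAbs(a,alpha=1.3))
c=np.array([.5973,.0888]);a=np.radians(76.4);u=np.array([np.cos(a),np.sin(a)])
for x in(-.15,-.126,-.1):print(x,(c+x*u).round(4))
step([*(c-.15*u),.158],-13.6)"
```

```text
t 5.35 p [ 0.4958 -0.2931  0.1837] yaw 8.9 tilt [ 0.0005 -0.0003] F [-0.36 -0.63 -1.22] M [-0.07  0.12  0.04] gap 0.014 gf 35.0 q [-0.57  0.23  2.    0.    0.91 -0.73]
-0.15 [ 0.562 -0.057]
-0.126 [ 0.5677 -0.0337]
-0.1 [ 0.5738 -0.0084]
row [0.2228 0.1022 0.0253] [-1.00e-02 -1.00e-02  2.25e+01]
```

View pics/w3.png

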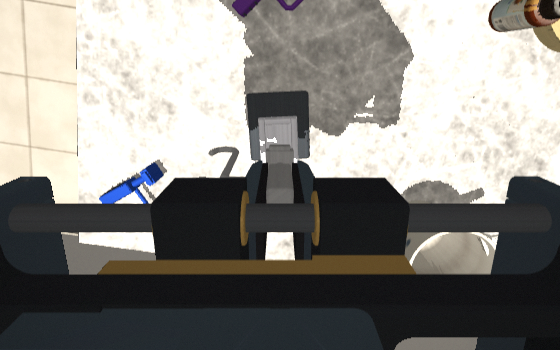

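The hanger is lifted and held, with the hook on the left at (225,160). Now to the pre-mouth position.

Call:
send_rows(motion="0.04 0.018 0 0 0 4 0;0.08 0.036 0 0 0 8 0;0.12 0.054 0 0 0 12 0;0.15 0.068 0.005 0 0 15.5 0;0.18 0.082 0.01 0 0 18.5 0;0.2 0.092 0.018 0 0 20.5 0;0.215 0.099 0.023 0 0 21.8 0;0.2228 0.1022 0.0255 0 0 22.5 0;0.2228 0.1022 0.0275 0 0 22.5 0;0.2228 0.1022 0.029 0 0 22.5 0;0.2228 0.1022 0.029 0 0 22.5 0;0.2228 0.1022 0.029 0 0 22.5 0")

```text
time: 6.6
ee_pos: [0.5622, -0.0578, 0.1546]
ee_rot: [2.469, 1.942, 0.0]
wrist_force: [1.3, 0.2, -2.1]
finger_gap: 0.0139
gripper_force: 35.0
```

```bash
python3 - <<'E'
from h import *
st();m=camera_model('wrist')
w=get_image('wrist');t=get_image('top')
cv2.imwrite('pics/w4full.png',w);cv2.imwrite('pics/t4full.png',t)
o=np.zeros((600,800,3),np.uint8)
o[:300,:800]=cv2.resize(t[140:215,122:322],None,fx=4,fy=4,interpolation=cv2.INTER_CUBIC)
o[300:,:800]=cv2.resize(w[60:210,180:380],None,fx=4,fy=4,interpolation=cv2.INTER_CUBIC)
cv2.imwrite('pics/p4.png',cv2.convertScaleAbs(o,alpha=1.3))
np.savez('m4.npz',**m)
E
```

```text
t 6.6 p [ 0.5622 -0.0578  0.1546] yaw -13.63 tilt [ 0.0001 -0.0001] F [ 1.32  0.19 -2.07] M [-0.16  0.03 -0.01] gap 0.0139 gf 35.0 q [-0.14  0.25  2.04 -0.    0.85  0.09]Traceback (most recent call last):
  File "<stdin>", line 7, in <module>
ValueError: could not broadcast input array from shape (600,800,3) into shape (300,800,3)
```

```bash
python3 - <<'E'
from h import *
m=camera_model('wrist')
w=cv2.imread('pics/w4full.png');t=cv2.imread('pics/t4full.png')
o=np.zeros((600,800,3),np.uint8)
o[:240,:800]=cv2.resize(t[145:205,122:322],None,fx=4,fy=4,interpolation=cv2.INTER_CUBIC)
o[240:600,:600]=cv2.resize(w[60:240,130:430],None,fx=2,fy=2,interpolation=cv2.INTER_CUBIC)
cv2.imwrite('pics/p4.png',cv2.convertScaleAbs(o,alpha=1.3))
c=np.array([.5973,.0888]);a=np.radians(76.4);u=np.array([np.cos(a),np.sin(a)]);v=np.array([-u[1],u[0]])
f=lambda X:((proj('wrist',X,m)-[130,60])*2+[0,240]).round(0)
for n,x,y,z in(('slotM+',-.1,.006,.124),('slotM-',-.1,-.006,.124),('slotE+',.02,.006,.124),('slotE-',.02,-.006,.124),('outer+',-.1,.015,.124),('outer-',-.1,-.015,.124),('outE+',.02,.015,.124),('outE-',.02,-.015,.124),('pl',.105,.045,.006),('pl',.105,-.045,.006),('pl',-.105,.045,.006)):
  print(n,f([*(c+x*u+y*v),z]))
E
```

```text
slotM+ [282. 433.]
slotM- [318. 433.]
slotE+ [278.  -1.]
slotE- [321.  -1.]
outer+ [254. 433.]
outer- [346. 433.]
outE+ [246.  -1.]
outE- [353.  -1.]
pl [194. -75.]
pl [404. -75.]
pl [212. 420.]
```

View pics/p4.png

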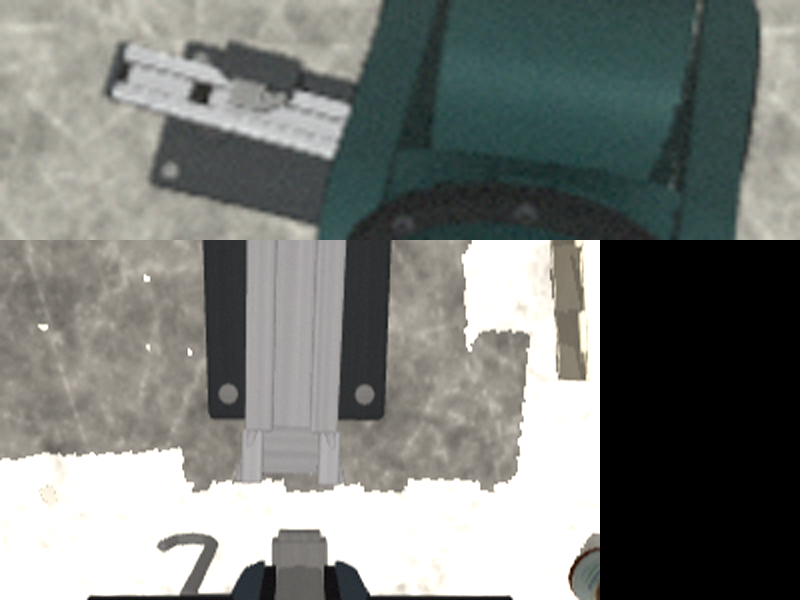

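The wrist view shows the flare at crop (290,430–485), straight ahead of the block at (299,545), with the channel centred about 2 mm to the left (+rail y). I'll measure the channel axis row by row.

```bash
python3 - <<'E'
from h import *
m=camera_model('wrist');s=read_state()
g=cv2.cvtColor(cv2.imread('pics/w4full.png'),cv2.COLOR_BGR2GRAY).astype(float)
R=Ro.from_rotvec(s['ee_rot']).as_matrix();p=s['ee_pos']
C=[]
for r in range(62,152,10):
    row=g[r-2:r+3].mean(0);d=np.diff(cv2.GaussianBlur(row[None],(5,1),0)[0])
    l=240+np.argmax(d[240:262]);q=290+np.argmin(d[290:312])
    e=[]
    for k in(l,q):
        w=np.abs(d[k-2:k+3]);e.append((w*np.arange(k-2,k+3)).sum()/w.sum()+.5)
    P=[R.T@(ray('wrist',x,r,.124,m)-p)*1000 for x in e]
    C.append([P[0][0],(P[0][1]+P[1][1])/2,abs(P[0][1]-P[1][1])]);print(r,np.round(e,1),np.round(C[-1],2))
C=np.array(C);f=np.polyfit(C[:,0],C[:,1],1);print('slope deg',np.degrees(f[0]),'y at tool x',[(x,np.polyval(f,x).round(2)) for x in(34,50,90)])
# block col check
for x in(.011,):print([proj('wrist',p+R@[x,y,-.0305],m).round(1) for y in(-.007,.007)])
for r in(207,212,217,222,227):
    row=g[r-1:r+2].mean(0)[255:305];print(r,row.astype(int).tolist()[8:42])
E
```

```text
62 [252.9 302.5] [107.76  -1.83  30.18]
72 [252.8 302.1] [102.11  -1.97  30.21]
82 [252.8 301.5] [96.37 -2.18 30.08]
92 [252.6 301.1] [90.54 -2.37 30.23]
102 [252.6 300.5] [84.63 -2.58 30.09]
112 [252.6 300.1] [78.61 -2.73 30.12]
122 [252.4 299.6] [72.51 -2.97 30.06]
132 [252.5 299.3] [66.3  -3.07 30.09]
142 [252.4 298.6] [59.99 -3.35 29.95]
slope deg 1.8090612000039328 y at tool x [(34, np.float64(-4.15)), (50, np.float64(-3.64)), (90, np.float64(-2.38))]
[array([266.9, 249.5]), array([295.2, 249.5])]
207 [231, 228, 227, 213, 196, 195, 102, 90, 89, 88, 86, 85, 88, 87, 90, 88, 87, 88, 90, 90, 87, 84, 85, 85, 88, 86, 88, 139, 184, 187, 222, 219, 212, 212]
212 [229, 228, 202, 90, 90, 88, 87, 90, 94, 91, 92, 92, 92, 94, 95, 95, 93, 91, 92, 92, 92, 93, 94, 94, 94, 94, 92, 92, 91, 91, 128, 232, 235, 236]
217 [228, 227, 194, 92, 94, 91, 89, 93, 95, 94, 95, 96, 94, 95, 97, 97, 95, 95, 94, 94, 94, 95, 97, 96, 96, 97, 94, 94, 93, 95, 120, 218, 224, 228]
222 [148, 149, 144, 59, 61, 91, 91, 90, 94, 91, 92, 92, 90, 90, 87, 85, 85, 83, 86, 86, 90, 92, 93, 93, 92, 93, 93, 94, 93, 61, 73, 142, 140, 141]
227 [13, 13, 13, 15, 13, 81, 71, 72, 74, 73, 73, 73, 72, 73, 73, 73, 74, 73, 74, 74, 74, 74, 74, 75, 74, 74, 72, 72, 85, 13, 14, 13, 15, 14]
```

```bash
python3 - <<'E'
from h import *
m=camera_model('wrist');s=read_state();R=Ro.from_rotvec(s['ee_rot']).as_matrix();p=s['ee_pos']
P=lambda x,y,z:proj('wrist',p+R@np.array([x,y,-(z-.0435)])*1,m).round(1)
print('nose',P(.015,-.0075,.007),P(.015,.0075,.007),'foot',P(.012,-.0098,.0096),P(.012,.0098,.0096))
f=lambda c,r,z:(R.T@(ray('wrist',c,r,z,m)-p)*1000).round(2)
print('obs foot',f(265.6,212,.1208),f(292.9,212,.1208),'nose',f(268.6,207,.118),f(290,207,.118))
E
```

```text
nose [269.9 206.7] [291.2 206.7] foot [266.6 211.8] [294.6 211.8]
obs foot [ 11.88 -10.46  33.89] [11.87  8.6  33.9 ] nose [14.74 -8.44 36.69] [14.73  6.64 36.69]
```

Camera and model agree (foot x 11.9 vs 12 mm, y bias −0.9 mm, rail width 30.1 mm). So turn +1.8°, shift y −4.3 mm, then approach.

Call:
send_rows(motion="0 -0.0022 0 0 0 0.9 0;0.0001 -0.0043 0 0 0 1.8 0;0.0001 -0.0043 0 0 0 1.8 0;0.006 -0.0041 0 0 0 1.8 0;0.012 -0.0039 0 0 0 1.8 0;0.018 -0.0037 0 0 0 1.8 0;0.021 -0.0036 0 0 0 1.8 0;0.024 -0.0035 0 0 0 1.8 0;0.027 -0.0034 0 0 0 1.8 0;0.03 -0.0034 0 0 0 1.8 0;0.03 -0.0034 0 0 0 1.8 0;0.03 -0.0034 0 0 0 1.8 0")

```text
time: 7.9
ee_pos: [0.566, -0.0272, 0.1545]
ee_rot: [2.499, 1.904, -0.0]
wrist_force: [-0.9, 0.1, -1.2]
finger_gap: 0.0139
gripper_force: 35.0
```

```bash
cat >> h.py <<'E'
def ft():
    s=read_state();R=Ro.from_rotvec(s['ee_rot']).as_matrix();F0=np.array([0,0,-1.2])
    print('t',round(s['time'],2),'p',s['ee_pos'].round(4),'yaw',np.degrees(np.arctan2(R[1,1],R[0,1])).round(2),'toolF',(R.T@(s['wrist_force']-F0)).round(2),'toolM',(R.T@s['ft_torque']).round(3),s['gripper_force'])
E
python3 -c "
from h import *
ft()
w=get_image('wrist');cv2.imwrite('pics/w5.png',w);m=camera_model('wrist')"
```

```text
t 7.9 p [ 0.566  -0.0272  0.1545] yaw -15.39 toolF [-0.11 -0.95  0.  ] toolM [ 0.06  -0.129  0.002] 34.98658061027527
```

```bash
cat > ax.py <<'E'
from h import *
def axis(fn):
    m=camera_model('wrist');s=read_state();R=Ro.from_rotvec(s['ee_rot']).as_matrix();p=s['ee_pos']
    g=cv2.cvtColor(cv2.imread(fn),cv2.COLOR_BGR2GRAY).astype(float);C=[]
    for r in range(60,190,8):
        d=np.diff(cv2.GaussianBlur(g[r-2:r+3].mean(0)[None],(5,1),0)[0]);e=[]
        for k in(240+np.argmax(d[240:270]),288+np.argmin(d[288:318])):
            w=np.abs(d[k-2:k+3]);e.append((w*np.arange(k-2,k+3)).sum()/w.sum()+.5)
        P=[R.T@(ray('wrist',x,r,.124,m)-p)*1000 for x in e]
        if abs(P[1][1]-P[0][1]-30.1)<.5:C.append([P[0][0],(P[0][1]+P[1][1])/2])
    C=np.array(C);f=np.polyfit(C[:,0],C[:,1],1)
    print(len(C),C[:,0].min(),C[:,0].max(),'slope',np.degrees(f[0]),'y0+bias',f[1]+.9,'y@30',f[0]*30+f[1]+.9)
E
python3 -c "
from ax import *
axis('pics/w5.png')"
```

```text
15 40.44066871272127 108.81309343147635 slope 0.1366383171181786 y0+bias 0.08624987387961636 y@30 0.15779352942250668
```

Aligned to about 0.1 mm and 0.1°. Insert.

Call:
send_rows(motion="0.002 0.0001 0 0 0 0.1 0;0.004 0.0001 0 0 0 0.1 0;0.006 0.0001 0 0 0 0.1 0;0.008 0.0001 0 0 0 0.1 0;0.01 0.0001 0 0 0 0.1 0;0.012 0.0001 0 0 0 0.1 0;0.014 0.0001 0 0 0 0.1 0;0.016 0.0001 0 0 0 0.1 0;0.018 0.0001 0 0 0 0.1 0;0.02 0.0001 0 0 0 0.1 0;0.02 0.0001 0 0 0 0.1 0")

```text
time: 9.05
ee_pos: [0.5715, -0.0077, 0.1545]
ee_rot: [-2.501, -1.902, -0.0]
wrist_force: [1.7, -0.1, -3.1]
finger_gap: 0.0138
gripper_force: 35.0
```

```bash
python3 -c "
from h import *
ft()"
```

```text
t 9.05 p [ 0.5715 -0.0077  0.1545] yaw -15.49 toolF [0.39 1.69 1.86] toolM [ 0.065 -0.061 -0.009] 34.986652135849
```

Call:
send_rows(motion="0.002 0 0 0 0 0 0;0.004 0 0 0 0 0 0;0.006 0 0 0 0 0 0;0.008 0 0 0 0 0 0;0.01 0 0 0 0 0 0;0.012 0 0 0 0 0 0;0.014 0 0 0 0 0 0;0.016 0 0 0 0 0 0;0.018 0 0 0 0 0 0;0.02 0 0 0 0 0 0;0.02 0 0 0 0 0 0")

```text
time: 10.15
ee_pos: [0.5768, 0.0115, 0.1545]
ee_rot: [2.501, 1.902, 0.0]
wrist_force: [0.4, 0.1, -1.7]
finger_gap: 0.0137
gripper_force: 35.0
```

```bash
python3 -c "
from ax import *
ft();cv2.imwrite('pics/w6.png',get_image('wrist'));ft();axis('pics/w6.png')"
```

```text
t 10.15 p [0.5768 0.0115 0.1545] yaw -15.49 toolF [0.2  0.31 0.53] toolM [ 0.056 -0.099 -0.022] 34.98664855957031
t 10.2 p [0.5768 0.0114 0.1545] yaw -15.49 toolF [-0.56  0.08  0.34] toolM [ 0.031 -0.122  0.036] 34.9865198135376
12 29.621653341144818 85.77679891988885 slope 0.12745717780856616 y0+bias -0.09729755214590541 y@30 -0.030561129904125517
```

Call:
send_rows(motion="0.004 0 0 0 0 0 0;0.008 0 0 0 0 0 0;0.012 0 0 0 0 0 0;0.016 0 0 0 0 0 0;0.02 0 0 0 0 0 0;0.024 0 0 0 0 0 0;0.028 0 0 0 0 0 0;0.032 0 0 0 0 0 0;0.036 0 0 0 0 0 0;0.04 0 0 0 0 0 0;0.04 0 0 0 0 0 0")

```text
time: 11.3
ee_pos: [0.5876, 0.0503, 0.1545]
ee_rot: [2.5, 1.902, 0.0]
wrist_force: [0.6, -0.4, -1.6]
finger_gap: 0.0135
gripper_force: 35.0
```

```bash
python3 -c "
from ax import *
ft();w=get_image('wrist');cv2.imwrite('pics/w7.png',w);ft()
cv2.imwrite('pics/w7c.png',cv2.convertScaleAbs(cv2.resize(w[60:240,190:390],None,fx=3.3,fy=3.3,interpolation=cv2.INTER_CUBIC),alpha=1.3))
axis('pics/w7.png')"
```

```text
t 11.3 p [0.5876 0.0503 0.1545] yaw -15.48 toolF [-0.21  0.67  0.39] toolM [ 0.009 -0.103  0.028] 34.986552000045776
t 11.35 p [0.5875 0.0501 0.1545] yaw -15.48 toolF [0.32 0.24 0.97] toolM [-0.018 -0.107  0.036] 34.98656988143921
8 29.623707694536797 108.81426839577802 slope 0.12071069839526688 y0+bias -0.11915382310688727 y@30 -0.05594984922551005
```

View pics/w7c.png

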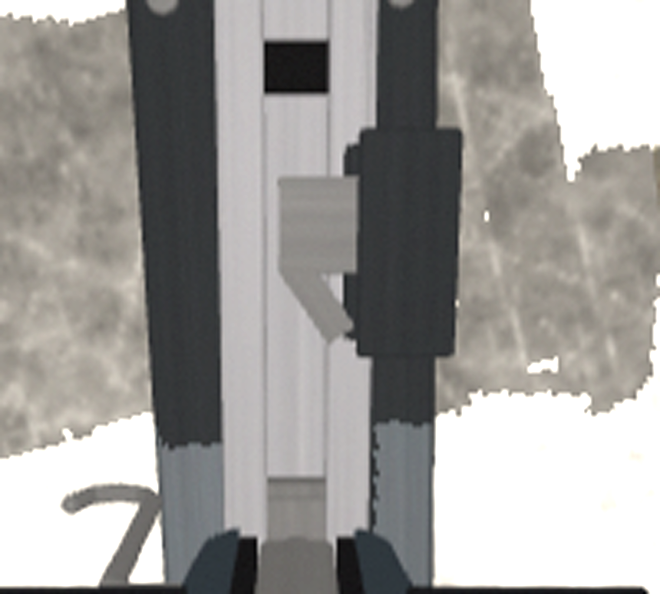

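The view shows the catch with its square back at crop row 178 and its ramp tip at row 340. The black buffer front is at row 93. Next I turn these into travel.

```bash
python3 - <<'E'
from h import *
m=camera_model('wrist');s=read_state();R=Ro.from_rotvec(s['ee_rot']).as_matrix();p=s['ee_pos']
f=lambda c,r,z:(R.T@(ray('wrist',190+c/3.3,60+r/3.3,z,m)-p)*1000).round(1)[:2]
for z in(.124,.130,.134,.138):print('back',z,f(318,178,z),'tip',f(330,342,z),'rampstart',f(282,270,z))
for z in(.112,.118,.121):print('buffer front',z,f(296,93,z))
print('nose',f(296,478,.118))
E
```

```text
back 0.124 [77.4  3.7] tip [46.   6.2] rampstart [60.1 -3.3]
back 0.13 [77.2  3.5] tip [46.7  6. ] rampstart [60.4 -3.2]
back 0.134 [77.1  3.4] tip [47.2  5.9] rampstart [60.6 -3.2]
back 0.138 [76.9  3.4] tip [47.7  5.7] rampstart [60.8 -3.1]
buffer front 0.112 [94.  -0.5]
buffer front 0.118 [93.4 -0.6]
buffer front 0.121 [93.1 -0.6]
nose [16.3 -0.6]
```

Catch back is 77 mm ahead of the neck, and the buffer front gives the same number (93.5−16.5 = 77). The catch should spring back at about 81 mm, so I stop by about 82 mm. First, 44 mm up to the ramp.

Call:
send_rows(motion="0.004 0 0 0 0 0 0;0.008 0 0 0 0 0 0;0.012 0 0 0 0 0 0;0.016 0 0 0 0 0 0;0.02 0 0 0 0 0 0;0.024 0 0 0 0 0 0;0.028 0 0 0 0 0 0;0.032 0 0 0 0 0 0;0.036 0 0 0 0 0 0;0.04 0 0 0 0 0 0;0.044 0 0 0 0 0 0;0.044 0 0 0 0 0 0")

```text
time: 12.55
ee_pos: [0.5994, 0.0927, 0.1545]
ee_rot: [2.5, 1.902, 0.0]
wrist_force: [-0.2, 0.2, -2.3]
finger_gap: 0.0138
gripper_force: 35.0
```

```bash
python3 -c "
from ax import *
ft();cv2.imwrite('pics/w8.png',get_image('wrist'));ft()"
```

```text
t 12.55 p [0.5994 0.0927 0.1545] yaw -15.48 toolF [ 0.18 -0.22  1.13] toolM [ 0.112 -0.149 -0.06 ] 34.98660743236542
t 12.6 p [0.5993 0.0925 0.1545] yaw -15.48 toolF [-0.83  0.77  0.06] toolM [ 0.023 -0.115  0.015] 34.986485838890076
```

Call:
send_rows(motion="0.001 0 0 0 0 0 0;0.002 0 0 0 0 0 0;0.003 0 0 0 0 0 0;0.004 0 0 0 0 0 0;0.005 0 0 0 0 0 0;0.006 0 0 0 0 0 0;0.007 0 0 0 0 0 0;0.008 0 0 0 0 0 0;0.009 0 0 0 0 0 0;0.01 0 0 0 0 0 0")

```text
time: 13.6
ee_pos: [0.6017, 0.1018, 0.1544]
ee_rot: [-2.501, -1.902, 0.001]
wrist_force: [-3.3, -5.1, -2.0]
finger_gap: 0.014
gripper_force: 35.0
```

```bash
python3 -c "
from ax import *
ft()"
```

```text
t 13.6 p [0.6017 0.1018 0.1544] yaw -15.5 toolF [-5.82 -1.83  0.85] toolM [ 0.599 -1.043  0.056] 34.98360872268677
```

Call:
send_rows(motion="0.001 0 0 0 0 0 0;0.002 0 0 0 0 0 0;0.003 0 0 0 0 0 0;0.004 0 0 0 0 0 0;0.005 0 0 0 0 0 0;0.006 0 0 0 0 0 0")

```text
time: 14.2
ee_pos: [0.6034, 0.1079, 0.1544]
ee_rot: [-2.5, -1.901, 0.0]
wrist_force: [-3.1, -2.0, -1.7]
finger_gap: 0.0137
gripper_force: 35.0
```

```bash
python3 -c "
from ax import *
ft()"
```

```text
t 14.2 p [0.6034 0.1079 0.1544] yaw -15.5 toolF [-2.72 -2.45  0.47] toolM [ 0.649 -0.494 -0.025] 34.98286306858063
```

Call:
send_rows(motion="0.001 0 0 0 0 0 0;0.002 0 0 0 0 0 0;0.003 0 0 0 0 0 0;0.004 0 0 0 0 0 0;0.005 0 0 0 0 0 0;0.006 0 0 0 0 0 0;0.007 0 0 0 0 0 0;0.008 0 0 0 0 0 0;0.009 0 0 0 0 0 0;0.01 0 0 0 0 0 0;0.011 0 0 0 0 0 0;0.012 0 0 0 0 0 0")

```text
time: 15.4
ee_pos: [0.6067, 0.1194, 0.1545]
ee_rot: [-2.501, -1.902, 0.0]
wrist_force: [-4.1, -1.1, -2.3]
finger_gap: 0.0137
gripper_force: 35.0
```

```bash
python3 -c "
from ax import *
ft()"
```

```text
t 15.4 p [0.6067 0.1194 0.1545] yaw -15.5 toolF [-2.15 -3.67  1.1 ] toolM [ 0.611 -0.518  0.031] 34.983015060424805
```

Call:
send_rows(motion="0.001 0 0 0 0 0 0;0.002 0 0 0 0 0 0;0.003 0 0 0 0 0 0;0.004 0 0 0 0 0 0;0.005 0 0 0 0 0 0;0.006 0 0 0 0 0 0;0.006 0 0 0 0 0 0")

```text
time: 16.1
ee_pos: [0.6085, 0.1254, 0.1546]
ee_rot: [-2.501, -1.901, -0.001]
wrist_force: [-2.5, 2.3, -2.5]
finger_gap: 0.0138
gripper_force: 35.0
```

```bash
python3 -c "
from ax import *
ft()"
```

```text
t 16.1 p [0.6085 0.1254 0.1546] yaw -15.5 toolF [ 1.58 -3.    1.34] toolM [0.706 0.162 0.028] 34.982789754867554
```

Call:
send_rows(motion="0.001 0 0 0 0 0 0;0.0018 0 0 0 0 0 0;0.0018 0 0 0 0 0 0")

```text
time: 16.4
ee_pos: [0.609, 0.1269, 0.1545]
ee_rot: [2.501, 1.902, 0.001]
wrist_force: [-2.1, 2.7, -1.8]
finger_gap: 0.0138
gripper_force: 35.0
```

```bash
python3 -c "
from ax import *
ft()"
```

```text
t 16.4 p [0.609  0.1269 0.1545] yaw -15.5 toolF [ 2.06 -2.7   0.57] toolM [0.515 0.171 0.008] 34.983306527137756
```

Call:
send_rows(motion="0.0006 0 0 0 0 0 0;0.0011 0 0 0 0 0 0;0.0011 0 0 0 0 0 0")

```text
time: 16.7
ee_pos: [0.6092, 0.1277, 0.1545]
ee_rot: [2.5, 1.902, 0.0]
wrist_force: [-1.8, 0.2, -0.6]
finger_gap: 0.0138
gripper_force: 35.0
```

```bash
python3 -c "
from ax import *
ft()"
```

```text
t 16.7 p [0.6092 0.1277 0.1545] yaw -15.49 toolF [-0.32 -1.8  -0.64] toolM [ 0.32  -0.385  0.019] 34.98454928398132
```

Call:
send_rows(motion="0.0006 0 0 0 0 0 0;0.0006 0 0 0 0 0 0")

```text
time: 16.9
ee_pos: [0.6093, 0.1283, 0.1545]
ee_rot: [2.5, 1.902, -0.0]
wrist_force: [-0.8, -2.2, -0.7]
finger_gap: 0.0139
gripper_force: 35.0
```

```bash
python3 -c "
from ax import *
ft()"
```

```text
t 16.9 p [0.6093 0.1283 0.1545] yaw -15.49 toolF [-2.37 -0.14 -0.52] toolM [ 0.167 -0.782 -0.056] 34.985668659210205
```

Call:
send_rows(motion="0.0006 0 0 0 0 0 0;0.0006 0 0 0 0 0 0")

```text
time: 17.1
ee_pos: [0.6095, 0.1289, 0.1545]
ee_rot: [2.5, 1.902, -0.0]
wrist_force: [-1.1, -2.8, -0.2]
finger_gap: 0.0139
gripper_force: 35.0
```

```bash
python3 -c "
from ax import *
ft();w=get_image('wrist');ft()
cv2.imwrite('pics/w9c.png',cv2.convertScaleAbs(cv2.resize(w[110:270,190:390],None,fx=3.5,fy=3.5,interpolation=cv2.INTER_CUBIC),alpha=1.3))"
```

```text
t 17.1 p [0.6095 0.1289 0.1545] yaw -15.5 toolF [-2.96 -0.37 -0.97] toolM [ 0.069 -0.9    0.021] 34.98687386512756
t 17.15 p [0.6095 0.1289 0.1545] yaw -15.49 toolF [-3.7  -0.18 -1.11] toolM [ 0.056 -0.908  0.004] 34.986698627471924
```

View pics/w9c.png

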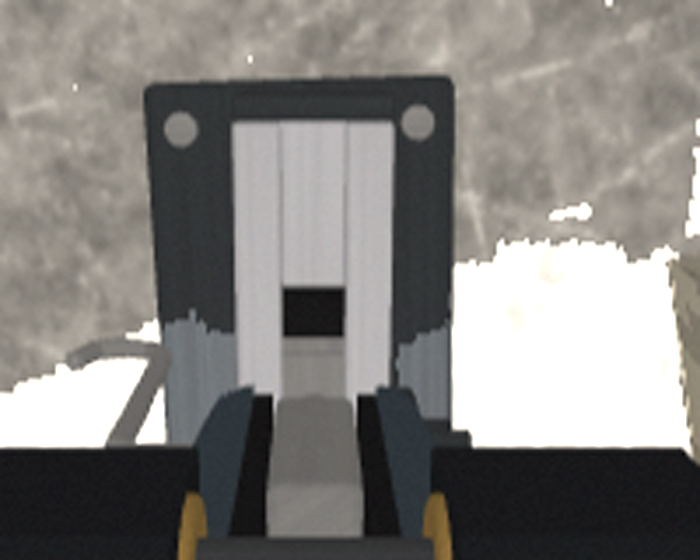

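The foot nose is against the black buffer at (313,335) and the hook is clear on the left. Side force and moment have dropped back to baseline and the push is about 3 N, so the catch has sprung back. Lower the foot gently, then let go.

Call:
send_rows(motion="0 0 0.0004 0 0 0 0;0 0 0.0008 0 0 0 0;0 0 0.0008 0 0 0 0")

```text
time: 17.45
ee_pos: [0.6095, 0.1289, 0.1537]
ee_rot: [2.501, 1.902, 0.0]
wrist_force: [0.8, -3.7, 0.1]
finger_gap: 0.0138
gripper_force: 35.0
```

```bash
python3 -c "
from ax import *
ft()"
```

```text
t 17.45 p [0.6095 0.1289 0.1537] yaw -15.5 toolF [-3.4   1.76 -1.29] toolM [-0.073 -0.913 -0.002] 34.98833656311035
```

Call:
send_rows(motion="0 0 0 0 0 0 0.16;0 0 0 0 0 0 0.18;0 0 0 0 0 0 0.22;0 0 0 0 0 0 0.3;0 0 0 0 0 0 0.4;0 0 0 0 0 0 0.4;0 0 0 0 0 0 0.4;0 0 0 0 0 0 0.4", squeeze=5)

```text
time: 18.25
ee_pos: [0.6094, 0.129, 0.1537]
ee_rot: [-2.501, -1.902, -0.0]
wrist_force: [0.1, 0.1, 0.3]
finger_gap: 0.0364
gripper_force: 0.0
```

```bash
python3 -c "
from ax import *
st()"
```

```text
t 18.25 p [0.6094 0.129  0.1537] yaw -15.5 tilt [-0.  0.] F [0.14 0.1  0.26] M [-0.07  0.11 -0.02] gap 0.0364 gf 0.0 q [0.17 0.34 1.92 0.   0.88 0.44]
```

Released. Now straight up, then back out of the top camera's view.

Call:
send_rows(motion="0 0 -0.01 0 0 0 0.4;0 0 -0.03 0 0 0 0.4;0 0 -0.06 0 0 0 0.4;0 0 -0.1 0 0 0 0.4;0 0 -0.13 0 0 0 0.4;0 0 -0.13 0 0 0 0.4;-0.05 0 -0.13 0 0 0 0.4;-0.1 0 -0.13 0 0 0 0.4;-0.12 0 -0.13 0 0 0 0.4;-0.12 0 -0.13 0 0 0 0.4;-0.12 0 -0.13 0 0 0 0.4")

```text
time: 19.35
ee_pos: [0.5773, 0.0133, 0.2838]
ee_rot: [-2.502, -1.9, -0.0]
wrist_force: [-0.5, -0.0, -0.6]
finger_gap: 0.0361
gripper_force: 0.0
```

```bash
python3 -c "
from ax import *
st();w=get_image('wrist');t=get_image('top')
o=np.zeros((480,800,3),np.uint8);o[:,:480]=cv2.resize(w[0:160,200:360],(480,480),interpolation=cv2.INTER_CUBIC)
o[:320,480:]=cv2.resize(t[140:220,140:220],(320,320),interpolation=cv2.INTER_CUBIC)
cv2.imwrite('pics/end.png',cv2.convertScaleAbs(o,alpha=1.3))"
```

```text
t 19.35 p [0.5773 0.0133 0.2838] yaw -15.55 tilt [0.0001 0.0002] F [-0.46 -0.   -0.63] M [-0.09  0.08 -0.01] gap 0.0361 gf 0.0 q [-0.02  0.11  1.94  0.    1.1   0.25]
```

View pics/end.png

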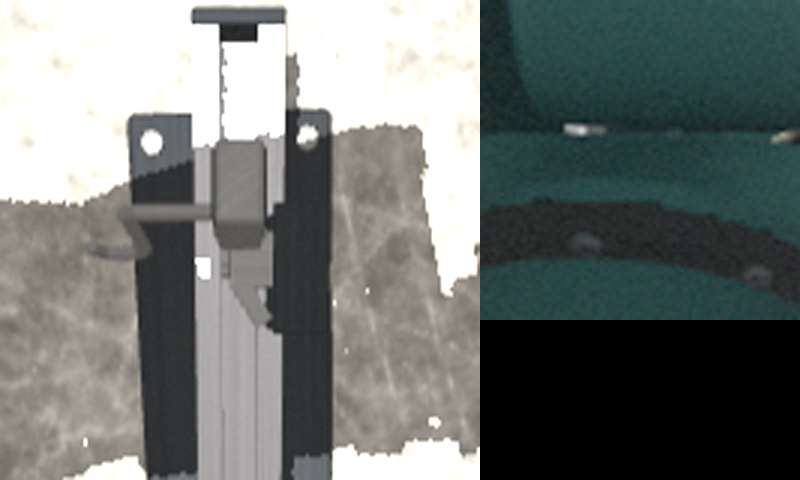

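The hanger stands upright at (240,195), with the catch across the slot behind it at (245,270) and the hook on the clear side. The robot is clear of everything, so I hand in.

```bash
python3 -c "
from bench import *
print(close_job())"
```

```text
the job is handed in; nothing more can be done
None
```

The hanger is in the rail past the catch, which has sprung back behind it. I stopped with about 3 N on the buffer and let go, and the job was handed in at about 19.5 s; it gave no verdict. The largest push I read in the rail was about 6 N, sampled between moves, and I did not check the bystanders in a final picture.

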